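Open the sweet jar whose cap may turn either way

ROBOT

A 7-joint arm with a two-finger parallel gripper is mounted at the origin on the work surface. World frame = base frame: x ahead of the robot, y to its left, z up, the work surface at z = 0. Lengths are in mm, angles in rad, forces in N, time in s.
With the tool pointing down it reaches from about 425 to 875 mm from the base axis. Payload 9.9 kg.
Tool frame: the origin (TCP) lies at the very end of the fingers, on their centre line; the grasp point (between the pads) lies bot.hold_point_z behind it (bot.hold_point_z is the distance from the TCP to the grasp point, in mm); z points along the fingers, y is the direction in which the jaws open and shut (so a half turn about z gives the same grasp; the last joint's range is limited). The gripper opens to 85 mm and grips with 20 to 120 N. Pads are 22 mm wide; open, the fingers measure 114 mm over their backs; the gripper's body (76 mm by 85 mm) begins 54 mm behind the grasp point. The pads swing forward as they close: fully open they stand 13 mm farther back than shut.
Start: joints at [-1.241, 0.576, 0.025, 1.437, -0.015, 1.129, -0.057], TCP at [271.405, 618.036, 231.289] pointing down, gripper open.
Joint ranges: [-2.76, 2.76], [-0.34, 2.15], [-1.52, 1.57], [0.19, 2.46], [-1.09, 4.23], [0.17, 1.99], [-2.82, 2.82]. Speed limits (rad/s): [2.22, 2.22, 3.01, 3.01, 3.14, 3.14, 3.14].

INTERFACE

Orientations are given as a 3x3 rotation matrix whose columns are the frame's x, y, z axes.
In Python, from rig import monitor, eyes, bot gives the robot as it stands. The module is installed in compiled form; this text tells all that it offers.
- The arm moves only by the tool move_arm, never from a script. Its argument "targets" is text: rows parted by semicolons, each of 4 numbers parted by spaces: the shift along the tool's x, y, z in units of 0.2 m (1.0 is 0.2 m), then the turn about the tool's z in units of 180 degrees (1.0 is 180 degrees). A call has 1 to 10 rows; each row is the pose to reach, as a shift and turn from the pose commanded when the call began, along the tool's axes at that moment, turning the shorter way round; what a row does not reach only later rows make up. A row lasts 1/8 s, in which the tool goes at most 62.5 mm and 10.7 degrees, less where a joint would pass 70% of its speed; a pose out of reach is approached as far as the arm can. A call with a number of a shift or a turn outside -1 to 1 is refused whole. A call with a gripper value outside its range is refused whole. "fingers" is the opening, from -1 (shut) to 1 (fully open), set as the call begins (left out, the last holds). The fingers move at their own pace and stop on an object; "squeeze" is the grip in N (left out, the last holds). Time passes only in rows, so rows that repeat a pose let the fingers close. It gives the time, the measured TCP pose, the force and the opening at its end, in the units of the state.
- monitor.get_obs(): the state, without advancing time (a new reading comes with each control period).
- eyes.capture(name): name is "scene" or "top"; returns a dict with "pixels" (384x512x3 uint8, red, green, blue), "range_z" (384x512 float32, mm along the optical axis (not along the pixel's ray), 0 where there is no reading), "mtx" (3x3 intrinsics, pixels), "k1" (the pictures are not rectified: a ray, as slopes to the right and down, at radius r is drawn at 1 + k1 r^2 times it, then the intrinsics apply), "rvec" (rotation vector, rad) and "tvec" (3), from world to camera coordinates, as OpenCV has them. Camera axes: x right, y down, z forward; pixel columns grow to the right and rows downward; lengths in mm; the calibration is good to about 2 mm. A picture is of the moment at which its call begins.
- bot.sign_off(): hands the job in, once; it reports no verdict.
The state is a dict: "time": time; "q": joint angles; "dq": joint speeds; "joint_torque": joint torques, N m; "tcp_pos": TCP position; "tool_rot": TCP orientation; "force": force on the tool from outside, world axes, zero at the start; "torque": the same for the moment, N m; "gripper_width": finger opening in mm.
Only numpy, scipy, OpenCV 4.12 (cv2) and the standard library are available. Lean on these libraries where they do the work, as an engineer would, in place of code of your own. Each camera call takes 0.05 s, during which the arm holds its last target.

TASK

The blue-capped sweet jar needs topping up, but its quarter-turn cap may be left- or right-handed and nothing marks which: find out by trying one way and, if it stops short, the other, without wrenching it; once it has turned loose, lift it off. Finish still holding the cap level in the gripper, at rest, out beside the jar with its centre more than 10 cm to the side of the mouth and raised more than 6 cm above where it sat. Leave the red-capped jar, scoop, bowl and carton alone.

Things in the scene. Friction and masses are not known exactly. Their poses are not given: they have to be found in the camera images.
- jar: clear round jar, blue foot band, blue and white sweets in the bottom, blue cap; fixed, on either side of the red-capped jar. 110 mm diameter, neck 72 mm; 150 mm tall to the neck's top, where the cap sits. Origin: centre of its underside, z up. Yaw varies; at the start (locked) the cap's x axis lies within 0.1 rad of the jar's x axis
- jar_mouth (a point): centre of the jar's mouth, at the neck's top, 150 mm above the counter; jar's axes. The cap's bayonet: turned the wrong way (hidden, varies) it meets a hard stop after 0.1 to 0.32 rad, still locked. Turned the other way it goes freely to a hard end stop 0.94 rad from the jar's x axis; from 0.72 rad up to there it lifts straight off
- cap: loose blue cap, about 0.09 kg: disc 76 mm across, 7 mm thick, with an upright grip bar on it 60 mm long (cap's x), 16 mm thick (y), 32 mm high, its top 39 mm above the disc's underside; below, a white plug 45 mm across with two pins goes 14 mm into the neck. Origin: centre of the disc's underside, 150 mm above the counter when seated. Locked, it rises only 2 mm; little friction, no spring
- cap_grip (a point): centre of the cap's grip bar, 23 mm above the disc's underside (173 mm above the counter when seated); axes as the cap's: x along the bar, y across it, z up (half a turn of the cap looks the same). Turning it freely takes under 0.1 N m; at a stop the resistance rises at once, and more than about 2 N m is wrenching
- red_jar: neighbour jar of the same size with red foot band, red cap and mixed warm-coloured sweets, fixed, cap bar included 189 mm tall; not to be opened or bumped. Origin: centre of its underside
- scoop: loose metal sweet scoop, lying, about 190 mm long (along its x) by 62 mm, 40 mm high, black handle to its -x; origin on its underside near its middle. A bystander
- bowl: loose white bowl, 130 mm across, 50 mm high, a bystander; origin: centre of its underside
- carton: loose small cardboard carton, 70 x 100 x 55 mm high, a bystander; origin: centre of its underside
Mind the look-alikes: they are no part of the job. Several things have the shape of the cap; the one meant has the colours described above. What is shaped like the jar but green is not meant.

How it is judged:
By the outcome, as a careful person would: the job done as asked, in the order asked, and still so for the second after the job is handed in, while the arm keeps its last pose, push and grip.
It also fails if it takes over 45 s, if anything falls off the work surface, if the arm or the gripper's body presses on something with over 40 N, if the wrist force passes 120 N, or if a joint passes its speed limit or range.

## Working session

There is one attempt and no reset: what is moved stays moved. The work goes in short steps, Python scripts to look and compute and a tool call to move; the robot and the scene stay as the last step left them, time stands still between calls to the robot, and variables do not carry over. Pictures are saved under pics/ and viewed, and the job is handed in when it is done.

Besides the shell and the picture viewer there is one more tool, called after "Emit:" as name(argument=value, ...) on one line, values as JSON. move_arm: Moves the arm, as the interface text tells. Its arguments: {"type":"object","properties":{"targets":{"type":"string"},"fingers":{"type":"number"},"squeeze":{"type":"number"}},"required":["targets"]}

```bash
mkdir -p pics; cat > h.py <<'E'
import numpy as np,cv2
from rig import monitor,eyes,bot
def cap(n):
    d=eyes.capture(n); return d
def rays(d,uv):
    K=np.array(d['mtx'],float);k1=float(d['k1'])
    uv=np.asarray(uv,float).reshape(-1,1,2)
    p=cv2.undistortPoints(uv,K,np.array([k1,0,0,0,0.])).reshape(-1,2)
    R=cv2.Rodrigues(np.array(d['rvec'],float))[0];t=np.array(d['tvec'],float).ravel()
    c=-R.T@t
    return c,np.c_[p,np.ones(len(p))]@R
def onplane(d,uv,z):
    c,r=rays(d,uv); return c+r*((z-c[2])/r[:,2])[:,None]
def bydepth(d,uv):
    c,r=rays(d,uv); uv=np.asarray(uv).reshape(-1,2).astype(int)
    return c+r*d['range_z'][uv[:,1],uv[:,0]][:,None]
def save(d,f,crop=None,s=1):
    im=d['pixels'][:,:,::-1]
    if crop: x0,y0,x1,y1=crop; im=im[y0:y1,x0:x1]
    cv2.imwrite(f,cv2.resize(im,None,fx=s,fy=s,interpolation=cv2.INTER_NEAREST if s>2 else cv2.INTER_LINEAR))
E
python3 - <<'E'
from h import *
for n in('scene','top'):
    d=cap(n);save(d,f'pics/{n}0.png',s=1.5)
    print(n,rays(d,[[256,192]]),d['k1'])
o=monitor.get_obs();print(o,bot.hold_point_z)
E
```

```text
scene (array([1179.67456537, -410.88023586,  700.07316898]), array([[-0.65607098,  0.44294425, -0.61119197]])) -0.08890964735922988
top (array([ 485.98618188,  -19.28473719, 1185.76096894]), array([[ 0.06794346,  0.01994254, -0.99756231]])) 0.025901793923877973
{'time': 0.1, 'q': array([-1.24081403,  0.57644654,  0.02486965,  1.43783503, -0.01498425,
        1.12897821, -0.056482  ]), 'dq': array([-5.37161025e-05, -3.89344798e-03, -6.10110225e-04, -2.53001511e-03,
        2.01612867e-03,  1.98593427e-04, -2.96183379e-05]), 'joint_torque': array([ 6.38348327e-03, -7.67293167e+01,  2.25774407e+00, -2.86603260e+01,
        1.58509664e-02,  8.53802834e-03, -2.62722835e-05]), 'tcp_pos': array([271.24858716, 617.66052596, 230.52650178]), 'tool_rot': array([[-9.15622071e-01,  4.02039765e-01, -5.01111539e-04],
       [ 4.02040064e-01,  9.15621014e-01, -1.39502050e-03],
       [-1.02025457e-04, -1.47877847e-03, -9.99998901e-01]]), 'force': array([ 0.59335972,  0.0983428 , -0.51819887]), 'torque': array([-0.04856976, -0.03736669, -0.01658915]), 'gripper_width': 85.29589688336144} 18.700000000000003
```

View pics/scene0.png

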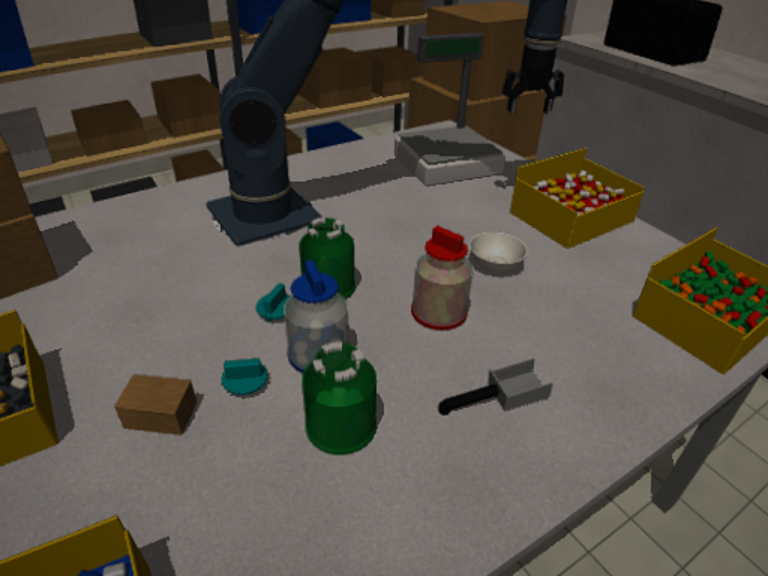

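View pics/top0.png

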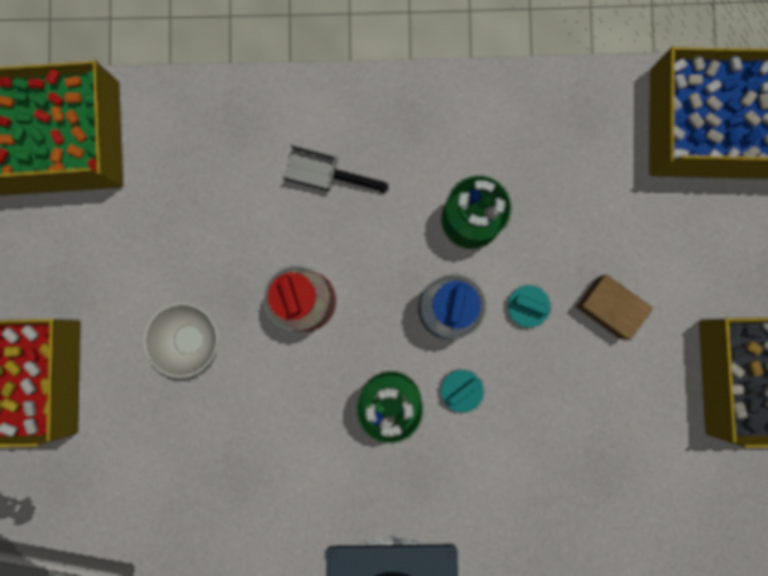

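```bash
cat > m.py <<'E'
from h import *
import sys
d=cap('top');s=cap('scene')
def blue(d,roi):
    hsv=cv2.cvtColor(d['pixels'],cv2.COLOR_RGB2HSV)
    m=cv2.inRange(hsv,(105,120,40),(130,255,255));z=np.zeros_like(m);x0,y0,x1,y1=roi;z[y0:y1,x0:x1]=m[y0:y1,x0:x1];return z
for n,dd,roi in(('top',d,(270,175,335,235)),('scene',s,(180,165,240,205))):
    m=blue(dd,roi)
    ys,xs=np.nonzero(m);P=bydepth(dd,np.c_[xs,ys])
    print(n,len(xs),'z hist',np.histogram(P[:,2],bins=[100,140,150,155,160,170,180,185,188,191,195,210]))
    b=P[P[:,2]>180]; 
    if len(b): 
        r=cv2.minAreaRect(b[:,:2].astype(np.float32));print('bar',len(b),b.mean(0),r)
    q=P[(P[:,2]>150)&(P[:,2]<165)]
    print('disc',cv2.minEnclosingCircle(q[:,:2].astype(np.float32)), q[:,2].mean())
    c=max(cv2.findContours(m,0,2)[0],key=cv2.contourArea)
    print('contour',cv2.minEnclosingCircle(c))
save(d,'pics/tcrop.png',(210,100,380,300),3);save(s,'pics/scrop.png',(140,130,290,310),3)
for nm,uv in(('g1',(317,141)),('g2',(260,271)),('red',(195,197)),('t1',(353,204)),('t2',(307,261)),('carton',(411,205)),('scoopend',(255,125))):
    u,v=uv;w=[(i,j) for i in range(u-24,u+25,1) for j in range(v-24,v+25,1)]
    P=bydepth(d,w);P=P[P[:,2]<400];print(nm,bydepth(d,[uv])[0].round(),'zmax',P[:,2].max().round(), 'xyrange z>30',P[P[:,2]>30][:,:2].min(0).round(),P[P[:,2]>30][:,:2].max(0).round())
E
python3 m.py
```

```text
top 791 z hist (array([  7,   0,  30, 454, 103,   7,   6,  33, 105,  41,   1]), array([100, 140, 150, 155, 160, 170, 180, 185, 188, 191, 195, 210]))
bar 190 [ 528.1776649  -108.5981779   210.42241419] ((506.46734619140625, -82.41673278808594), (47.00881576538086, 124.13981628417969), 38.71451950073242)
disc ((528.684814453125, -111.80644989013672), 38.15739822387695) 158.17132484230274
contour ((303.89324951171875, 202.70787048339844), 16.12239646911621)
scene 544 z hist (array([  0,   0,  67, 290,  31,  39,  17,  58,  39,   0,   0]), array([100, 140, 150, 155, 160, 170, 180, 185, 188, 191, 195, 210]))
bar 116 [ 547.12770135 -120.30564711  195.74266773] ((844.7158813476562, -250.8502960205078), (24.054306030273438, 742.0574951171875), 66.32002258300781)
disc ((532.3796997070312, -113.5887680053711), 40.07215118408203) 156.2049177207577
contour ((209.0, 189.0), 15.811488151550293)
g1 [ 703. -165.   11.] zmax 156.0 xyrange z>30 [ 637. -212.] [ 745. -101.]
g2 [354.  -3.  12.] zmax 156.0 xyrange z>30 [309. -56.] [417.  52.]
red [545. 141. 190.] zmax 194.0 xyrange z>30 [493.  95.] [602. 204.]
t1 [ 527. -248.   57.] zmax 59.0 xyrange z>30 [ 514. -283.] [ 546. -224.]
t2 [ 383. -125.   57.] zmax 60.0 xyrange z>30 [ 362. -157.] [ 404. -102.]
carton [ 522. -397.   55.] zmax 63.0 xyrange z>30 [ 470. -458.] [ 581. -340.]
scoopend [751.   4.   9.] zmax 33.0 xyrange z>30 [758.  28.] [772.  68.]
```

```bash
cat > m2.py <<'E'
from m import *
print('----')
for n,dd,roi in(('top',d,(270,175,335,235)),('scene',s,(180,165,240,205))):
    m=blue(dd,roi); ys,xs=np.nonzero(m);P=bydepth(dd,np.c_[xs,ys])
    k=(P[:,2]>183)&(P[:,2]<197)
    b=onplane(dd,np.c_[xs,ys][k],189)[:,:2]
    r=cv2.minAreaRect(b.astype(np.float32));C=np.cov(b.T);w,V=np.linalg.eigh(C);v=V[:,1]
    print(n,'bar',b.mean(0),'rect',r,'pca ang',np.arctan2(v[1],v[0])%np.pi,np.sqrt(w*12))
E
python3 m2.py | sed -n '/----/,$p'
```

```text
----
top bar [ 529.0548725  -110.77777984] rect ((528.9783325195312, -110.75299072265625), (15.987946510314941, 59.6556282043457), 78.20706939697266) pca ang 2.940002275549533 [16.1293537  59.48835186]
scene bar [ 537.36995023 -115.73655816] rect ((536.8302001953125, -115.52078247070312), (16.331253051757812, 65.5390396118164), 77.90384674072266) pca ang 2.9246206747042045 [16.16943932 65.24693803]
```

View pics/tcrop.png

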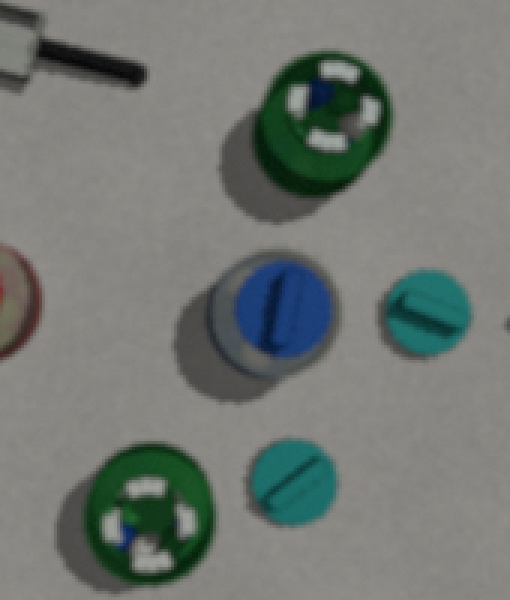

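View pics/scrop.png

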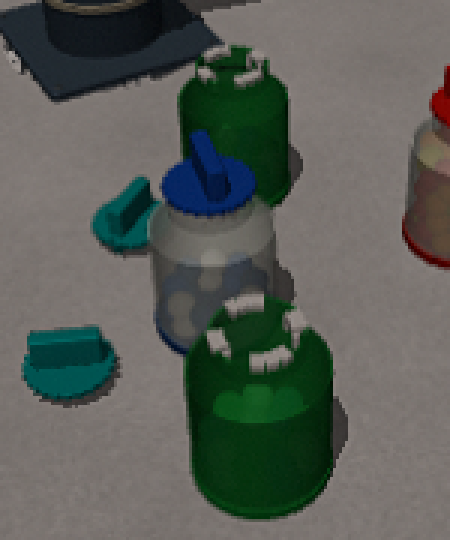

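The choices, with their pixels in the top picture:
- blue cap (304,203) on the clear jar
- red cap (195,197)
- teal loose caps (353,204) and (307,261)
- green jars (317,141) and (260,271)

The crops show the blue cap on a clear jar with blue and white sweets. Its disc top is at about 157 mm and its bar top at 189 mm, as described, so that's my choice. Its centre is about (529.5,-111.5), with the bar at -0.206 rad.

Emit:
move_arm(targets="-0.3 -0.313 -0.1; -0.6 -0.626 -0.15; -0.883 -0.94 -0.15; -0.883 -0.94 -0.15; -0.883 -0.94 -0.15")

```text
validation failed for argument at $.ta...
```

Emit:
move_arm(targets="-0.22 -0.235 -0.1 0; -0.44 -0.47 -0.15 0; -0.66 -0.70 -0.15 0; -0.883 -0.94 -0.15 0; -0.883 -0.94 -0.15 0", fingers=1)

```text
time: 0.92
tcp_pos: [359.4, 370.5, 261.9]
tool_rot: [[-0.913, 0.408, 0.001], [0.408, 0.913, -0.001], [-0.001, -0.001, -1.0]]
force: [-0.2, 0.7, 0.3]
gripper_width: 85.4
```

Emit:
move_arm(targets="-0.22 -0.235 0 0; -0.44 -0.47 0 0; -0.66 -0.70 0 0; -0.883 -0.94 0 0; -0.883 -0.94 0 0")

```text
time: 1.55
tcp_pos: [444.8, 127.9, 261.6]
tool_rot: [[-0.913, 0.408, 0.001], [0.408, 0.913, -0.001], [-0.001, -0.001, -1.0]]
force: [0.2, 0.2, -0.5]
gripper_width: 85.5
```

```bash
python3 -c "
from h import *
o=monitor.get_obs();print(o['q'].round(3),o['tcp_pos'])
R=o['tool_rot'];print(R.T@(np.array([529.5,-111.5,225])-o['tcp_pos'])/200)"
```

```text
[-0.518  0.232  0.171  1.929 -0.046  0.983  0.824] [444.82543352 127.91881343 261.58095451]
[-0.87467374 -0.92014171  0.18443969]
```

Emit:
move_arm(targets="-0.22 -0.23 0 -0.02; -0.44 -0.46 0 -0.04; -0.66 -0.69 0 -0.067; -0.875 -0.92 0 -0.067; -0.875 -0.92 0.18 -0.067; -0.875 -0.92 0.18 -0.067")

```text
time: 2.3
tcp_pos: [528.9, -106.0, 223.2]
tool_rot: [[-0.979, 0.202, -0.005], [0.202, 0.979, 0.001], [0.005, 0.0, -1.0]]
force: [-0.2, 0.6, -0.2]
gripper_width: 85.3
```

```bash
cat > t.py <<'E'
from h import *
import sys
o=monitor.get_obs();R=o['tool_rot'];print('t',o['time'],'q',o['q'].round(3),o['tcp_pos'].round(1),'w',o['gripper_width'],'yang',np.arctan2(R[1,1],R[0,1]),'tz',R[:,2].round(3),'F',o['force'].round(1),'T',o['torque'].round(2))
if len(sys.argv)>1: print('shift',R.T@(np.array([float(a) for a in sys.argv[1:4]])-o['tcp_pos'])/200)
E
python3 t.py 529.5 -111.5 162
python3 - <<'E'
from h import *
d=cap('top');save(d,'pics/t1.png',(210,100,380,300),3);d=cap('scene');save(d,'pics/s1.png',(140,90,290,270),3)
E
```

```text
t 2.3 q [-0.046  0.393  0.224  1.81  -0.105  0.955  1.59 ] [ 528.9 -106.   223.2] w 85.26926055203253 yang 1.3677009177453394 tz [-0.005  0.001 -1.   ] F [-0.2  0.6 -0.2] T [-0.03  0.02 -0.01]
shift [-0.01010156 -0.02644806  0.305964  ]
```

View pics/s1.png

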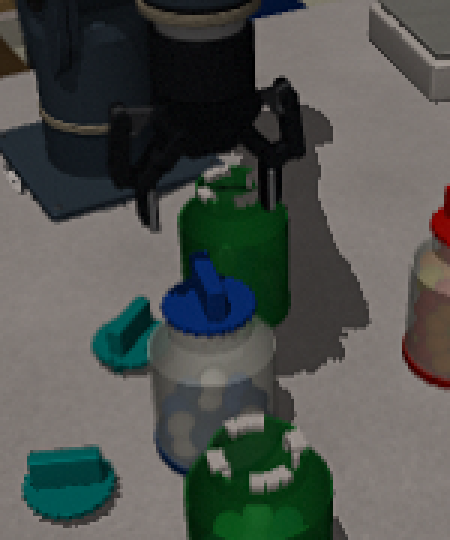

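The gripper's fingers stand above and straddle the cap (crop of the scene view, cap at about (209,189)). I'll let it settle and then work out the descent.

Emit:
move_arm(targets="0 0 0 0; 0 0 0 0")

```text
time: 2.65
tcp_pos: [530.3, -106.2, 226.3]
tool_rot: [[-0.98, 0.201, 0.002], [0.201, 0.98, 0.0], [-0.002, 0.0, -1.0]]
force: [-0.8, 0.7, 0.3]
gripper_width: 85.1
```

```bash
python3 t.py 529.5 -111.5 162
```

```text
t 2.65 q [-0.047  0.389  0.225  1.808 -0.104  0.955  1.591] [ 530.3 -106.2  226.3] w 85.06500835709107 yang 1.3688665544466427 tz [ 0.002  0.    -1.   ] F [-0.8  0.7  0.3] T [0.   0.03 0.07]
shift [-0.00061959 -0.02671307  0.32151053]
```

Emit:
move_arm(targets="0 -0.026 0.1 0; 0 -0.026 0.2 0; 0 -0.026 0.28 0; 0 -0.026 0.32 0; 0 -0.026 0.32 0; 0 -0.026 0.32 0")

```text
time: 3.4
tcp_pos: [529.2, -112.2, 162.0]
tool_rot: [[-0.979, 0.202, 0.001], [0.202, 0.979, -0.0], [-0.001, 0.0, -1.0]]
force: [-0.1, 0.3, -0.2]
gripper_width: 85.5
```

```bash
python3 t.py 529.5 -111.5 162
python3 - <<'E'
from h import *
d=cap('scene');save(d,'pics/s2.png',(160,110,280,230),4)
E
```

```text
t 3.4 q [-0.02   0.462  0.208  1.89  -0.129  0.801  1.623] [ 529.2 -112.2  162. ] w 85.45827730532422 yang 1.3675411094254482 tz [ 0.001 -0.    -1.   ] F [-0.1  0.3 -0.2] T [-0.05  0.   -0.01]
shift [-6.23269586e-04  3.61307276e-03 -3.09240379e-05]
```

View pics/s2.png

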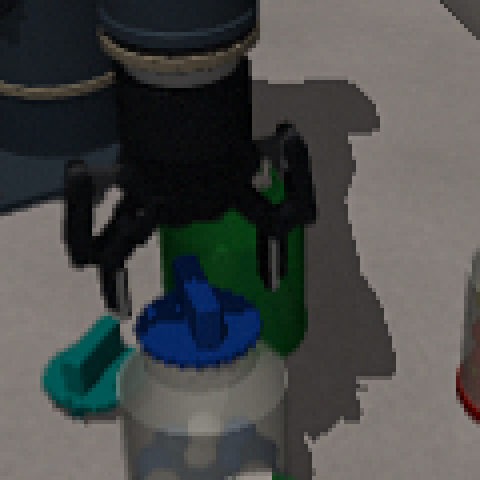

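Emit:
move_arm(targets="0 0 0 0; 0 0 0 0; 0 0 0 0; 0 0 0 0; 0 0 0 0; 0 0 0 0; 0 0 0 0; 0 0 0 0", fingers=-1, squeeze=40)

```text
time: 4.45
tcp_pos: [528.9, -112.3, 161.4]
tool_rot: [[-0.979, 0.202, 0.0], [0.202, 0.979, -0.0], [-0.0, -0.0, -1.0]]
force: [-0.9, 0.1, 4.6]
gripper_width: 15.7
```

```bash
python3 t.py
python3 - <<'E'
from h import *
d=cap('scene');save(d,'pics/s3.png',(160,110,280,230),4)
E
```

```text
t 4.45 q [-0.02   0.463  0.208  1.891 -0.129  0.8    1.624] [ 528.9 -112.3  161.4] w 15.733665567697987 yang 1.367380664445994 tz [ 0. -0. -1.] F [-0.9  0.1  4.6] T [-0.01  0.16 -0.04]
```

View pics/s3.png

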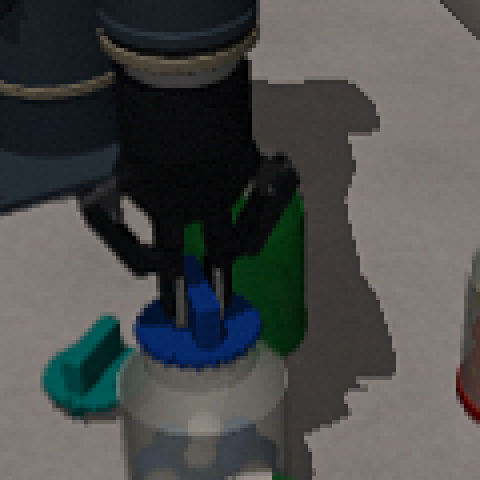

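Emit:
move_arm(targets="0 0 0 0.012; 0 0 0 0.025; 0 0 0 0.025")

```text
time: 4.88
tcp_pos: [529.0, -112.2, 161.4]
tool_rot: [[-0.96, 0.28, 0.0], [0.28, 0.96, -0.0], [-0.0, 0.0, -1.0]]
force: [0.3, 0.2, 4.1]
gripper_width: 15.4
```

```bash
python3 t.py
```

```text
t 4.875 q [-0.036  0.465  0.231  1.892 -0.143  0.801  1.558] [ 529.  -112.2  161.4] w 15.39452700497034 yang 1.2867358169219705 tz [ 0. -0. -1.] F [0.3 0.2 4.1] T [-0.01  0.07 -0.13]
```

Emit:
move_arm(targets="0 0 0 0.01; 0 0 0 0.02; 0 0 0 0.02")

```text
time: 5.25
tcp_pos: [529.0, -112.1, 161.4]
tool_rot: [[-0.94, 0.34, 0.0], [0.34, 0.94, -0.0], [-0.0, 0.0, -1.0]]
force: [0.4, -0.2, 5.5]
gripper_width: 14.9
```

```bash
python3 t.py
```

```text
t 5.25 q [-0.048  0.466  0.249  1.892 -0.155  0.801  1.507] [ 529.  -112.1  161.4] w 14.878456093253078 yang 1.2235957889562021 tz [ 0. -0. -1.] F [ 0.4 -0.2  5.5] T [ 0.06  0.03 -0.13]
```

Emit:
move_arm(targets="0 0 0 0.01; 0 0 0 0.02; 0 0 0 0.02")

```text
time: 5.62
tcp_pos: [529.0, -112.1, 161.4]
tool_rot: [[-0.917, 0.399, 0.0], [0.399, 0.917, -0.0], [-0.0, 0.0, -1.0]]
force: [-0.5, 0.8, 4.8]
gripper_width: 14.9
```

```bash
python3 t.py;python3 - <<'E'
from h import *
d=cap('scene');save(d,'pics/s4.png',(160,110,280,230),4)
E
```

```text
t 5.625 q [-0.06   0.468  0.267  1.892 -0.167  0.802  1.456] [ 529.  -112.1  161.4] w 14.91181529891145 yang 1.1606088628364284 tz [ 0. -0. -1.] F [-0.5  0.8  4.8] T [ 0.02 -0.06 -0.12]
```

View pics/s4.png

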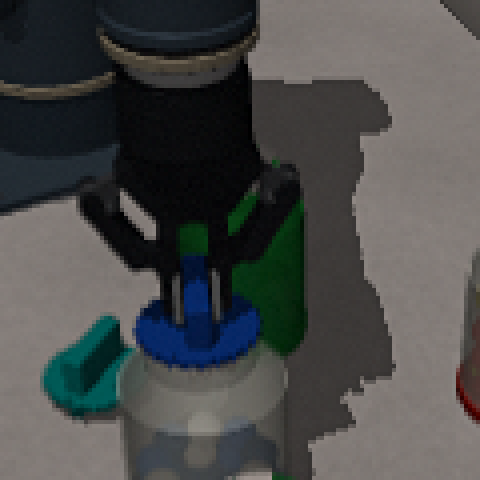

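The bar has turned with the fingers, 0.21 rad so far, and no resistance has built up. I'll carry on in small steps.

Emit:
move_arm(targets="0 0 0 0.01; 0 0 0 0.02; 0 0 0 0.02")

```text
time: 6.05
tcp_pos: [529.0, -112.1, 161.4]
tool_rot: [[-0.89, 0.456, 0.0], [0.456, 0.89, -0.0], [-0.0, 0.0, -1.0]]
force: [0.5, 0.6, 4.7]
gripper_width: 15.2
```

```bash
python3 t.py
```

```text
t 6.05 q [-0.072  0.47   0.285  1.893 -0.178  0.803  1.406] [ 529.  -112.1  161.4] w 15.20665009874603 yang 1.0977051872721335 tz [ 0. -0. -1.] F [0.5 0.6 4.7] T [ 0.05  0.03 -0.09]
```

Emit:
move_arm(targets="0 0 0 0.01; 0 0 0 0.02; 0 0 0 0.02")

```text
time: 6.42
tcp_pos: [529.0, -112.1, 161.4]
tool_rot: [[-0.86, 0.511, 0.0], [0.511, 0.86, -0.0], [-0.0, 0.0, -1.0]]
force: [-0.5, -0.3, 5.6]
gripper_width: 15.6
```

```bash
python3 t.py
```

```text
t 6.425 q [-0.084  0.472  0.304  1.893 -0.19   0.804  1.355] [ 529.  -112.1  161.4] w 15.586698175674588 yang 1.0348235106641186 tz [ 0. -0. -1.] F [-0.5 -0.3  5.6] T [ 0.04 -0.04 -0.06]
```

Emit:
move_arm(targets="0 0 0 0.01; 0 0 0 0.02; 0 0 0 0.02")

```text
time: 6.8
tcp_pos: [529.0, -112.1, 161.4]
tool_rot: [[-0.826, 0.564, 0.0], [0.564, 0.826, -0.0], [-0.0, 0.0, -1.0]]
force: [-1.5, 0.2, 5.2]
gripper_width: 15.7
```

```bash
python3 t.py;python3 - <<'E'
from h import *
d=cap('scene');save(d,'pics/s5.png',(160,110,280,230),4)
E
```

```text
t 6.8 q [-0.097  0.474  0.322  1.894 -0.202  0.805  1.305] [ 529.  -112.1  161.4] w 15.65189931226946 yang 0.9720173290818824 tz [ 0. -0. -1.] F [-1.5  0.2  5.2] T [ 0.13 -0.   -0.12]
```

View pics/s5.png

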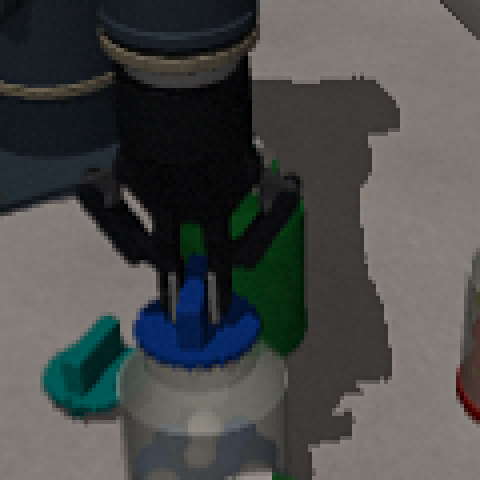

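Emit:
move_arm(targets="0 0 0 0.012; 0 0 0 0.025; 0 0 0 0.04; 0 0 0 0.04")

```text
time: 7.35
tcp_pos: [529.0, -112.1, 161.4]
tool_rot: [[-0.749, 0.663, 0.0], [0.663, 0.749, -0.0], [-0.0, 0.0, -1.0]]
force: [0.1, 0.1, 5.3]
gripper_width: 15.4
```

```bash
python3 t.py
```

```text
t 7.35 q [-0.121  0.479  0.359  1.895 -0.226  0.807  1.204] [ 529.  -112.1  161.4] w 15.370163080185378 yang 0.8458762326673206 tz [ 0. -0. -1.] F [0.1 0.1 5.3] T [ 0.05 -0.04 -0.14]
```

0.52 rad turned and still free, so this is the opening direction. I'll go on to about 0.83 rad.

Emit:
move_arm(targets="0 0 0 0.015; 0 0 0 0.03; 0 0 0 0.045; 0 0 0 0.06; 0 0 0 0.075; 0 0 0 0.075")

```text
time: 8.1
tcp_pos: [529.0, -112.1, 161.4]
tool_rot: [[-0.573, 0.82, 0.0], [0.82, 0.573, -0.0], [-0.0, 0.0, -1.0]]
force: [1.1, 0.0, 5.0]
gripper_width: 15.7
```

```bash
python3 t.py
```

```text
t 8.1 q [-0.166  0.489  0.428  1.896 -0.271  0.813  1.016] [ 529.  -112.1  161.4] w 15.719285059569973 yang 0.6102145589835057 tz [ 0. -0. -1.] F [1.1 0.  5. ] T [ 0.09  0.02 -0.08]
```

Emit:
move_arm(targets="0 0 0 0.01; 0 0 0 0.018; 0 0 0 0.025; 0 0 0 0.025")

```text
time: 8.6
tcp_pos: [529.0, -112.2, 161.4]
tool_rot: [[-0.507, 0.862, 0.0], [0.862, 0.507, -0.0], [-0.0, 0.0, -1.0]]
force: [-0.4, 0.9, 5.4]
gripper_width: 15.5
```

```bash
python3 t.py;python3 - <<'E'
from h import *
d=cap('scene');save(d,'pics/s6.png',(160,110,280,230),4)
E
```

```text
t 8.6 q [-0.18   0.492  0.451  1.897 -0.287  0.815  0.954] [ 529.  -112.2  161.4] w 15.511405055703944 yang 0.5321751382784531 tz [ 0. -0. -1.] F [-0.4  0.9  5.4] T [ 0.08 -0.   -0.03]
```

View pics/s6.png

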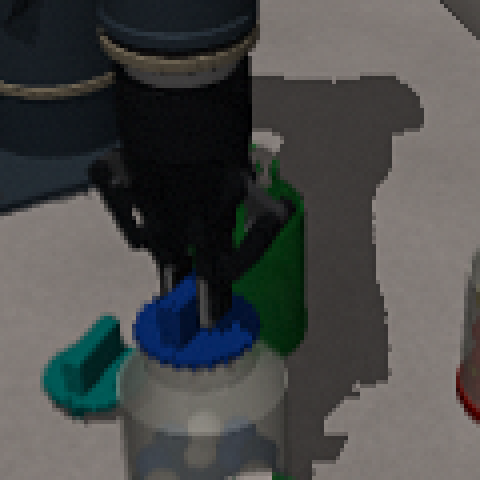

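The bar has followed the fingers through about 0.835 rad with no stop met. Next is a gentle test lift.

Emit:
move_arm(targets="0 0 -0.01 0; 0 0 -0.02 0; 0 0 -0.025 0; 0 0 -0.025 0")

```text
time: 9.15
tcp_pos: [528.7, -112.1, 166.3]
tool_rot: [[-0.51, 0.86, -0.0], [0.86, 0.51, -0.0], [0.0, -0.0, -1.0]]
force: [0.5, -0.0, -1.1]
gripper_width: 15.3
```

```bash
python3 t.py
```

```text
t 9.15 q [-0.183  0.486  0.453  1.891 -0.282  0.827  0.953] [ 528.7 -112.1  166.3] w 15.28775057524835 yang 0.5348190877427235 tz [-0. -0. -1.] F [ 0.5 -0.  -1.1] T [-0.02  0.02 -0.  ]
```

Emit:
move_arm(targets="0 0 -0.05 0; 0 0 -0.12 0; 0 0 -0.2 0; 0 0 -0.3 0; 0 0 -0.4 0; 0 0 -0.45 0; 0 0 -0.45 0; 0 0 -0.45 0", squeeze=60)

```text
time: 10.15
tcp_pos: [528.5, -112.0, 255.8]
tool_rot: [[-0.51, 0.86, -0.001], [0.86, 0.51, 0.0], [0.001, -0.001, -1.0]]
force: [-0.6, -0.5, -1.0]
gripper_width: 15.2
```

```bash
python3 t.py;python3 - <<'E'
from h import *
d=cap('scene');save(d,'pics/s7.png',(140,60,290,240),3)
E
```

```text
t 10.15 q [-0.226  0.389  0.503  1.769 -0.214  1.038  0.89 ] [ 528.5 -112.   255.8] w 15.186107761502488 yang 0.5351120042772336 tz [-0.001  0.    -1.   ] F [-0.6 -0.5 -1. ] T [ 0.02 -0.01 -0.03]
```

View pics/s7.png

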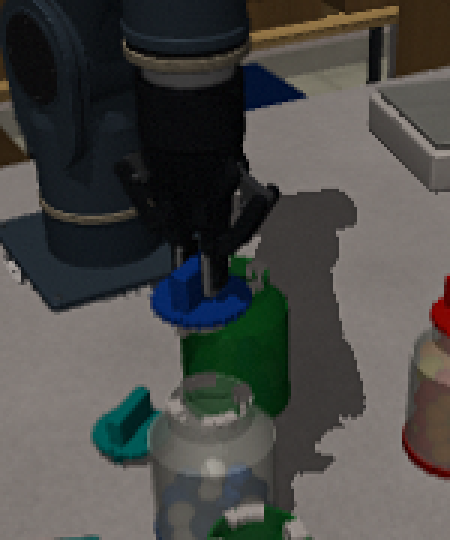

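The cap has come off and hangs level in the fingers, and the jar's mouth is open. I'll move it to the side (+y), gently.

Emit:
move_arm(targets="0.06 0.035 0 0; 0.16 0.095 0 0; 0.28 0.165 0 0; 0.4 0.235 0 0; 0.5 0.295 0 0; 0.56 0.33 0 0; 0.58 0.34 0 0; 0.58 0.34 0 0; 0.58 0.34 0 0; 0.58 0.34 0 0")

```text
time: 11.45
tcp_pos: [528.2, 21.6, 256.4]
tool_rot: [[-0.509, 0.861, 0.0], [0.861, 0.509, -0.0], [-0.0, 0.0, -1.0]]
force: [0.6, 0.1, -2.1]
gripper_width: 14.6
```

```bash
python3 t.py;python3 - <<'E'
from h import *
d=cap('scene');save(d,'pics/s8.png',s=1.5);
hsv=cv2.cvtColor(d['pixels'],cv2.COLOR_RGB2HSV)
m=cv2.inRange(hsv,(105,120,40),(130,255,255))
n,l,st,c=cv2.connectedComponentsWithStats(m)
for i in range(1,n):
    if st[i,4]>100 and 150<c[i][0]<330:
        ys,xs=np.nonzero(l==i);P=bydepth(d,np.c_[xs,ys]);print(c[i],st[i],np.median(P,0),P.min(0),P.max(0))
        q=P[(P[:,2]>235)&(P[:,2]<256)&(P[:,0]>450)]
        A=np.c_[q[:,:2],np.ones(len(q))];s=np.linalg.lstsq(A,q[:,2],rcond=None)[0];print('circle',cv2.minEnclosingCircle(q[:,:2].astype(np.float32)),'plane slopes',s)
print(np.abs(monitor.get_obs()['dq']).max())
E
```

```text
t 11.45 q [-0.473  0.367  0.486  1.797 -0.197  1.026  0.622] [528.2  21.6 256.4] w 14.62326558895723 yang 0.5337742313983809 tz [ 0. -0. -1.] F [ 0.6  0.1 -2.1] T [-0.03  0.01 -0.02]
[223.46954315   7.58375635] [210   0  29  17 394] [-1159.47400589   848.20760044   228.51791819] [-1186.13577367   757.1680261    179.19053351] [-1139.26572243   971.06183493   285.34507241]
circle ((0.0, 0.0), 0.0) plane slopes [0. 0. 0.]
[219.39951574  89.71670702] [204  81  37  19 413] [-1294.09287882   861.25779721  -403.83139528] [-1445.49029407  -410.88023586  -524.49451954] [1179.67456537  993.81827758  700.07316898]
circle ((0.0, 0.0), 0.0) plane slopes [0. 0. 0.]
[254.18719212 143.65763547] [240 128  31  26 406] [544.45059523   5.68667027 251.41159487] [  65.02141162 -410.88023586   -2.22792004] [1179.67456537  330.66584989  700.07316898]
circle ((531.4625244140625, 18.02528953552246), 39.43832015991211) plane slopes [-1.63838570e-02  5.50464651e-03  2.59490240e+02]
0.004495222140757465
```

View pics/s8.png

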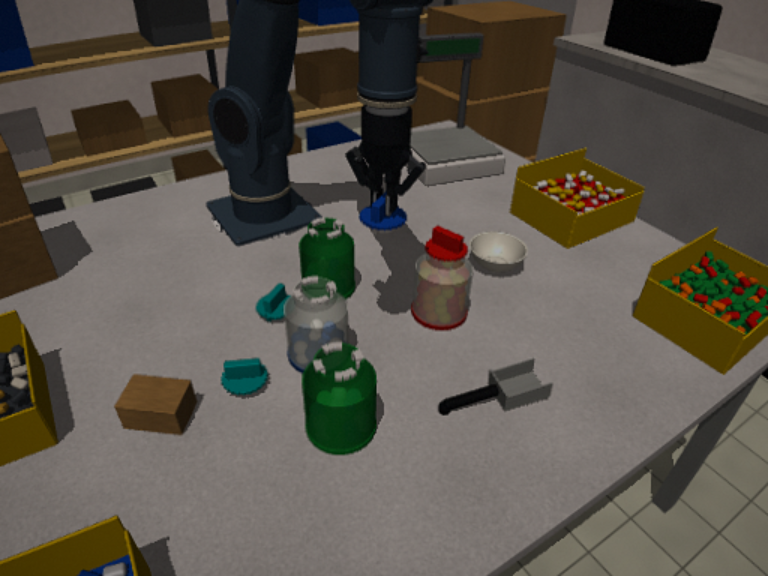

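The cap is held level at about (531,18), with its disc top at about 251 mm. That is 130 mm to the side and 94 mm up. The jar is open, the arm is at rest and the bystanders haven't moved.

```bash
python3 -c "
from h import *
print(bot.sign_off())"
```

```text
the job is handed in; nothing more can be done
None
```

The blue cap is off its jar and held level in the gripper, and I've handed the job in. No verdict was reported.

- **Turning:** I gripped the bar (15.7 mm opening, 40 N) and turned clockwise seen from above, in small steps. The first direction I tried was the right one: it turned about 0.83 rad without meeting a stop, so I never had to try the other way. The moment I read about the turning axis, at the pauses between steps, was at most about 0.14 N m.
- **Lifting:** A 5 mm test lift showed only about the cap's own weight (roughly 1 N). I then raised it straight up and carried it sideways, between the two capped jars.
- **Last checks:** The cap's centre is about 130 mm to the side of the mouth and about 94 mm above where it sat. The disc is within about 1° of level, and joint speeds are below 0.005 rad/s. The clock read about 11.5 s. The last picture shows the red-capped jar, scoop, bowl and carton where they were at the start.

The two cameras put the cap's centre about 4 mm apart, well inside the margins. No check failed.

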